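# Right the sugar shaker pot, cap it with both lids, then lift off the outer lid

## Task

The freshly washed, empty blue sugar pot has fallen over: stand it upright on the steel top and let go, then pick up its two nested lids together by the brass inner shaker lid, lower them as one onto the pot until the inner lid is fully seated, and let go. Then take the wooden outer lid alone by its knob and lift it straight up, leaving the inner lid seated and undisturbed, and finish while still holding the outer lid level in the gripper, at least 6 cm above the inner lid. The two lids must not come apart before they are seated, and leave the cup, pitcher, tamper and clip where they are.

Things in the scene. Friction and masses are not known exactly. Their poses are not given: they have to be found in the camera images.
- pot: blue ceramic sugar pot with two white bands, 62 x 62 mm outside, 78 mm tall, walls 5 mm, round mouth 47 mm across in a 10 mm thick top. Loose, about 0.26 kg. Origin: centre of its underside; +z points out of the mouth. Starts lying on a side face: z axis level, x axis level (62 mm wide along it), -y up (62 mm high). Standing, its origin is at height 0 and its rim at 78 mm.
- pot_mouth (a point): centre of the pot's mouth, in the plane of the rim, 78 mm along +z from the pot's origin
- inner_lid: round brass shaker lid, 0.13 kg: plug 12 mm tall, 41 mm across (34 at its foot), to go into the pot's mouth; above it a flange 60 mm across, 12 to 26 mm above the origin, that rests on the pot's rim and is gripped by its edge from above; then a boss 36 mm across, 6.5 mm tall, under the outer lid. Origin: centre of the plug's underside, z up. Starts on its plug on the trivet.
- inner_seat (a point): centre of the underside of the inner lid's flange, 12 mm above the inner lid's origin; coincides with pot_mouth when seated
- inner_top (a point): centre of the flange's top face, 26 mm above the inner lid's origin; the nested outer lid's origin lies here
- outer_lid: dark wooden outer lid, 0.07 kg: cap 52 mm across, 13 mm tall, whose hollow skirt (42 mm inside, 8 mm deep) sits loosely over the inner lid's boss and rests on its flange; on top a round knob 24 mm across, 13 to 37 mm above the origin. Nothing locks it. Origin: centre of its underside, z up. Starts nested on the inner lid.
- trivet: fixed round cork trivet, 110 mm across, 6 mm thick, on which the lids start; origin: centre of its underside
- cup: bystander: black glass espresso cup, 64 mm across, 58 mm tall, origin centre of its underside
- pitcher: bystander: steel milk pitcher, 80 mm across, 95 mm tall, handle reaching 69 mm from its axis along its +x; origin centre of its underside
- tamper: bystander: coffee tamper standing up, steel foot 56 mm across, pale oak handle, 86 mm tall, origin centre of its underside
- clip: bystander: red plastic bag clip lying flat, 80 mm along its x, 16 mm along y, 18 mm tall, origin centre of its underside
Not all that is in view belongs to the job. What is shaped like the inner_lid but green is not meant. What is shaped like the outer_lid but orange is not meant.

How it is judged:
On the way, in this order (a step that is already met when the one before it is completed fails the run):
1. the pot stands upright on the steel top, let go (angle between pot's own z axis and vertical below 0.09 rad and height (world z) of pot between -0.004 and 0.004 m and contact force between pot and the fingers below 0.1 N and linear speed of pot below 0.03 m/s), for 0.2 s.
2. both lids, still nested, are lifted together (height (world z) of inner_lid above 0.03 m and distance between outer_lid and inner_top below 0.007 m and angle between the z axis of outer_lid and the z axis of inner_lid, either way round below 0.1 rad and contact force between inner_lid and the fingers above 0.5 N and contact force between inner_lid and pot below 0.1 N), for 0.1 s.
3. both lids, still nested, are seated on the upright pot and let go (angle between pot's own z axis and vertical below 0.09 rad and height (world z) of pot between -0.004 and 0.004 m and distance between inner_seat and pot_mouth below 0.006 m and angle between the z axis of inner_lid and the z axis of pot, either way round below 0.07 rad and distance between outer_lid and inner_top below 0.007 m and angle between the z axis of outer_lid and the z axis of inner_lid, either way round below 0.1 rad and contact force between inner_lid and the fingers below 0.1 N and linear speed of inner_lid below 0.03 m/s), for 0.2 s.
At the end, for the whole second after the job is handed in: Outer lid held level (0.3 rad) and still at z over 0.142 m, clear of inner lid and pot; pot upright (0.09 rad) on the steel top; inner lid seated (flange centre within 6 mm of mouth centre, 0.07 rad); pot and inner lid at rest, untouched by the fingers (angle between pot's own z axis and vertical below 0.09 rad and height (world z) of pot between -0.004 and 0.004 m and distance between inner_seat and pot_mouth below 0.006 m and angle between the z axis of inner_lid and the z axis of pot, either way round below 0.07 rad and contact force between each of inner_lid, pot and the fingers below 0.1 N and linear speed of each of inner_lid, pot below 0.02 m/s and contact force between outer_lid and the fingers above 1 N and contact force between outer_lid and inner_lid below 0.05 N and contact force between outer_lid and pot below 0.05 N and height (world z) of outer_lid above 0.142 m and angle between outer_lid's own z axis and vertical below 0.3 rad and linear speed of outer_lid below 0.03 m/s); the arm keeps its last pose, push and grip.
It fails at once if the black glass espresso cup is pushed more than 25 mm or knocked over (distance of cup from where it was at the start of the episode above 0.025 m or angle between cup's own z axis and vertical above 0.4 rad).
It fails at once if the milk pitcher is pushed more than 25 mm or knocked over (distance of pitcher from where it was at the start of the episode above 0.025 m or angle between pitcher's own z axis and vertical above 0.4 rad).
It fails at once if the tamper is pushed more than 25 mm or knocked over (distance of tamper from where it was at the start of the episode above 0.025 m or angle between tamper's own z axis and vertical above 0.4 rad).
It fails at once if the red clip is pushed more than 25 mm or knocked over (distance of clip from where it was at the start of the episode above 0.025 m or angle between clip's own z axis and vertical above 0.4 rad).
It fails at once if the lids come apart (outer more than 12 mm from its nested place) while the inner lid is not seated on the pot (distance between outer_lid and inner_top above 0.012 m and not (distance between inner_seat and pot_mouth below 0.009 m and angle between pot's own z axis and vertical below 0.2 rad)).
It also fails if it takes over 64 s, if anything falls off the work surface, if the arm or the gripper's body presses on something with over 40 N, if the wrist force passes 120 N, or if a joint passes its speed limit or range.

## Robot

A 6-joint arm with a two-finger parallel gripper is mounted at the origin on the work surface. World frame = base frame: x ahead of the robot, y to its left, z up, the work surface at z = 0. Lengths are in m, angles in rad, forces in N, time in s.
With the tool pointing down it reaches from about 0.35 to 0.775 m from the base axis. Payload 7.3 kg.
Tool frame: the origin (TCP) lies at the centre of the arm's flange, where the gripper is bolted on; the fingertips stand 178 mm ahead of it and the grasp point (between the pads) lies 159 mm ahead of it (tip_extent is the distance from the TCP to the fingertips, in m); z points along the fingers, y is the line along which they close (so a half turn about z gives the same grasp; the last joint's range is limited). The gripper opens to 92 mm and grips with 3 to 60 N. Pads are 19 mm wide; open, the fingers measure 130 mm over their backs; the gripper's body (75 mm by 190 mm) begins 47 mm behind the grasp point.
Start: joints at [-1.307, 0.342, 1.524, -0, 1.275, -0.146], TCP at [0.209, -0.482, 0.405] pointing down, gripper open.
Joint ranges: [-2.53, 2.53], [-0.77, 2.02], [0.04, 2.7], [-1, 4.14], [0.28, 2.66], [-3.11, 3.11]. Speed limits (rad/s): [2.57, 2.57, 3.14, 3.14, 3.14, 3.14].

## Interface

Orientations are given as [roll, pitch, yaw] about the fixed x, y, z axes, in that order (R = Rz(yaw) Ry(pitch) Rx(roll)).
In Python, from cell import * gives the robot as it stands.
- The arm moves only by the tool arm_command, never from a script. Its arguments are lists of equal length, an entry for each row: "xyz": the shift along the world's x, y, z in mm, a list of three; "spin": the turn about the world's z in degrees. In form: {"xyz": [[tx, ty, tz], ...], "spin": [spin, ...]}. A call has 1 to 20 rows; each row shifts and turns the commanded pose from where the row before left it; what a row does not reach is not made up. A row lasts 1/10 s, in which the tool goes at most 50 mm and 8.59 degrees, less where a joint would pass 70% of its speed; a pose out of reach is approached as far as the arm can. A call with a gripper value outside its range is refused whole. "jaw" is the opening, from -1 (shut) to 1 (fully open), set as the call begins (left out, the last holds). The fingers move at their own pace and stop on an object; "squeeze" is the grip in N (left out, the last holds). Time passes only in rows, so rows that do not move let the fingers close. It gives the time, the measured TCP pose, the force, the opening and the grip force at its end, in the units of the state.
- observe(): the state, without advancing time (a new reading comes with each control period).
- read_camera(name): name is "scene" or "top" or "wrist"; returns a dict with "img" (384x512x3 uint8, red, green, blue), "depth" (384x512 float32, m along the optical axis (not along the pixel's ray), 0 where there is no reading), "fx", "fy", "cx", "cy" (pixels), "dist_coeffs" ([k1, k2, p1, p2, k3] as OpenCV has them; the pictures are not rectified), "world_from_camera" (4x4, takes a point from camera to world coordinates). Camera axes: x right, y up, looking along -z (the intrinsics and any distortion apply to the point x, -y, -z); pixel columns grow to the right and rows downward; lengths in m; the calibration is good to about 2 mm. A picture is of the moment at which its call begins.
- hand_in(): hands the job in; it is judged then, once.
The state is a dict: "time": time; "qpos": joint angles; "qvel": joint speeds; "joint_efforts": joint torques, N m; "tool_pos": TCP position; "tool_rot": TCP orientation; "contact_force": force on the tool from outside, world axes, zero at the start; "torque": the same for the moment, N m; "opening": finger opening in m; "grip_force": force on a finger pad.
Only numpy, scipy, OpenCV 4.12 (cv2) and the standard library are available. Lean on these libraries where they do the work, as an engineer would, in place of code of your own. Each camera call takes 0.05 s, during which the arm holds its last target. There are 200 camera calls.

## Working session

There is one attempt and no reset: what is moved stays moved. The work goes in short steps, Python scripts to look and compute and a tool call to move; the robot and the scene stay as the last step left them, time stands still between calls to the robot, and variables do not carry over. Pictures are saved under pics/ and viewed, at most 10 in all, crops included, and the job is handed in when it is done.

Besides the shell and the picture viewer there is one more tool, called after "Emit:" as name([rows], argument=value, ...), one row to a line, values as JSON. arm_command: Moves the arm, as the interface text tells. Its arguments: {"type":"object","properties":{"xyz":{"type":"array","items":{"type":"array","items":{"type":"number"}}},"spin":{"type":"array","items":{"type":"number"}},"jaw":{"type":"number"},"squeeze":{"type":"number"}},"required":["xyz","spin"]}

```bash
ls; mkdir -p pics; cat > h.py <<'E'
from cell import *
import numpy as np, cv2
def cam(n):
    c=read_camera(n)
    c['K']=np.array([[c['fx'],0,c['cx']],[0,c['fy'],c['cy']],[0,0,1.]]); c['d']=np.array(c['dist_coeffs'],float); c['T']=np.array(c['world_from_camera'])
    return c
def rays(c,px):
    u=cv2.undistortPoints(np.array(px,float).reshape(-1,1,2),c['K'],c['d']).reshape(-1,2)
    return np.c_[u[:,0],-u[:,1],-np.ones(len(u))]
def onplane(c,px,z):
    D=rays(c,px)@c['T'][:3,:3].T; o=c['T'][:3,3]
    return o+D*((z-o[2])/D[:,2])[:,None]
def cloud(c):
    h,w=c['depth'].shape; v,u=np.mgrid[:h,:w]
    r=rays(c,np.c_[u.ravel(),v.ravel()])*c['depth'].reshape(-1,1)
    return (r@c['T'][:3,:3].T+c['T'][:3,3]).reshape(h,w,3)
def save(c,f): cv2.imwrite('pics/'+f,c['img'][:,:,::-1])
E
python3 - <<'E'
from h import *
a=cam('scene');b=cam('top')
im=np.vstack([a['img'],b['img']])
save(a,'s0.png');save(b,'t0.png')
for c in(a,b):print(c['T'].round(3),c['fx'],c['d'])
print(observe())
E
```

```text
pics
[[ 0.662 -0.456  0.594  1.074]
 [ 0.749  0.422 -0.511 -0.41 ]
 [-0.018  0.783  0.621  0.557]
 [ 0.     0.     0.     1.   ]] 414.19551085451064 [0.03081986 0.         0.         0.         0.        ]
[[ 0.017  0.998 -0.068  0.528]
 [-1.     0.017 -0.006  0.005]
 [-0.005  0.068  0.998  1.119]
 [ 0.     0.     0.     1.   ]] 497.04737829567244 [-0.14052276  0.          0.          0.          0.        ]
{'time': 0.1, 'qpos': array([-1.30696674e+00,  3.42624875e-01,  1.52492311e+00, -6.13251797e-06,
        1.27541552e+00, -1.46020462e-01]), 'qvel': array([ 1.55906718e-03, -2.59610522e-03, -3.76927336e-03,  1.39714589e-05,
        3.69457249e-05,  4.77915557e-04]), 'joint_efforts': array([ 1.60114399e-03, -4.32004416e+01, -2.44696176e+01,  7.19165476e-02,
        5.25683386e-02, -5.29648389e-05]), 'tool_pos': array([ 0.20917378, -0.48139076,  0.40412836]), 'tool_rot': array([-3.14023554e+00, -1.93659189e-04,  4.09851702e-01]), 'contact_force': array([ 0.20924197, -0.59213161,  0.05493071]), 'torque': array([ 0.00473535, -0.00995199,  0.0465203 ]), 'grip_force': 0.0, 'opening': 0.09175823555416883}
```

View pics/s0.png

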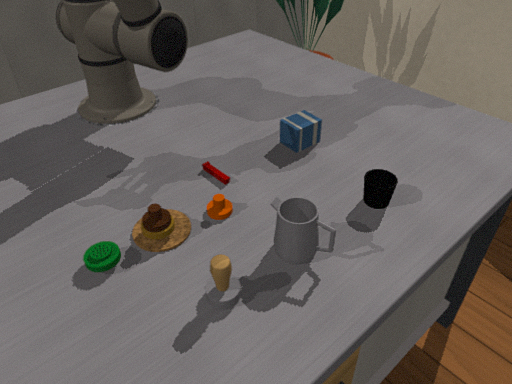

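View pics/t0.png

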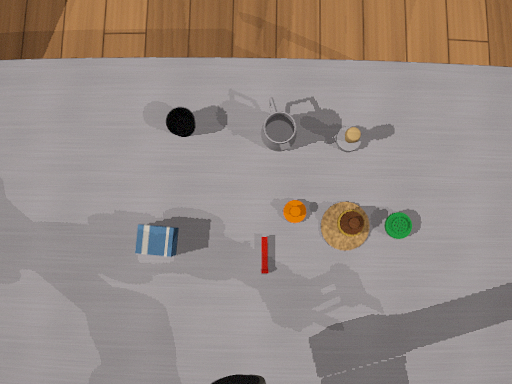

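Likely mix-ups, by top-view pixel:
- **Lids:** the brass and dark wood nested pair is on the trivet at (351,222). The green lid at (398,225) and the orange lid at (295,211) are decoys, so I choose the pair on the trivet.
- **Pot:** only the blue box at (157,240) fits.

The scene view matches: pair at (157,222), green at (102,256), orange at (219,208) and pot at (300,131). Next I check one close crop and measure.

```bash
python3 - <<'E'
from h import *
a=cam('scene');b=cam('top')
A=cv2.resize(a['img'][95:165,265:335],None,fx=5.5,fy=5.5,interpolation=2)
B=cv2.resize(a['img'][190:260,120:190],None,fx=5.5,fy=5.5,interpolation=2)
cv2.imwrite('pics/crop.png',np.hstack([A,B])[:,:,::-1])
for n,c in(('scene',a),('top',b)):
    P=cloud(c);hsv=cv2.cvtColor(c['img'],cv2.COLOR_RGB2HSV);H,S,V=cv2.split(hsv)
    ok=c['depth']>0
    x0,x1,y0,y1=(265,335,95,165) if n=='scene' else (125,190,215,265)
    roi=np.zeros_like(ok);roi[y0:y1,x0:x1]=1
    m=ok&roi&(P[...,2]>.054)
    q=P[m]; print(n,'pot top z',np.median(q[:,2]), q.min(0),q.max(0),len(q)); 
    r=cv2.minAreaRect((q[:,:2]*1000).astype(np.float32)); print(r, cv2.boxPoints(r).round(1).tolist())
    x0,x1,y0,y1=(125,195,190,260) if n=='scene' else (315,375,195,255)
    roi=np.zeros_like(ok);roi[y0:y1,x0:x1]=1
    for lo,hi in((.060,.08),(.038,.049),(.026,.036)):
        q=P[ok&roi&(P[...,2]>lo)&(P[...,2]<hi)]
        if len(q)>5:
            print('lid',lo,np.median(q[:,2]).round(4),len(q),cv2.minEnclosingCircle((q[:,:2]*1000).astype(np.float32)),q.mean(0).round(4))
    print('table z',np.median(P[ok&(abs(P[...,2])<.02)][:,2]))
    roi[:]=0
# white band pixels in top
hsv=cv2.cvtColor(b['img'],cv2.COLOR_RGB2HSV)
m=(cv2.inRange(hsv,(95,120,40),(125,255,255))>0)
m=cv2.morphologyEx(m.astype(np.uint8),cv2.MORPH_CLOSE,np.ones((9,9)))
cs,_=cv2.findContours(m,0,2);k=max(cs,key=cv2.contourArea);r=cv2.minAreaRect(k)
print(onplane(b,cv2.boxPoints(r),.062).round(4))
E
```

```text
scene pot top z 0.06119504852550306 [0.45612254 0.19649113 0.05402366] [0.52640317 0.27818301 0.06429133] 545
((491.3388671875, 238.3254852294922), (80.26721954345703, 65.62873077392578), 85.75007629394531) [[455.6000061035156, 200.6999969482422], [521.0999755859375, 195.89999389648438], [527.0, 275.8999938964844], [461.6000061035156, 280.79998779296875]]
lid 0.06 0.0681 136 ((536.09423828125, -187.22756958007812), 12.325881004333496) [ 0.5381 -0.1883  0.0672]
lid 0.038 0.0447 357 ((536.0279541015625, -187.14019775390625), 26.85051918029785) [ 0.5431 -0.1904  0.0443]
lid 0.026 0.0315 215 ((536.8890991210938, -187.54006958007812), 29.398881912231445) [ 0.5524 -0.1943  0.0312]
table z -0.0002453953225701744
top pot top z 0.06257378898659238 [0.45858149 0.195813   0.05401192] [0.52185659 0.2786106  0.06882945] 1044
((490.0951232910156, 237.56524658203125), (79.59825134277344, 60.997764587402344), 86.01222229003906) [[456.8999938964844, 200.0], [517.7999877929688, 195.6999969482422], [523.2999877929688, 275.1000061035156], [462.3999938964844, 279.3999938964844]]
lid 0.06 0.0694 102 ((534.5753173828125, -187.129638671875), 11.972258567810059) [ 0.5342 -0.1864  0.0692]
lid 0.038 0.0453 326 ((533.84619140625, -186.8774871826172), 26.43712043762207) [ 0.5343 -0.1854  0.0452]
lid 0.026 0.0328 131 ((534.0704345703125, -186.85647583007812), 30.52402114868164) [ 0.5336 -0.1805  0.0325]
table z 0.0007569092485920637
[[0.4626 0.2773 0.062 ]
 [0.5219 0.274  0.062 ]
 [0.5169 0.1887 0.062 ]
 [0.4579 0.1921 0.062 ]]
```

View pics/crop.png

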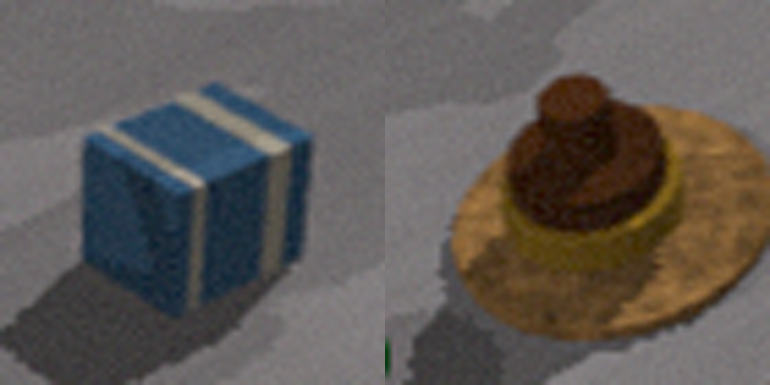

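The crop shows the pot's near (-y) end face is plain, so the mouth is at the +y end. The lids are the brass flange with the dark wood cap, nested on the trivet. I move above the mouth end now.

Emit:
arm_command([
  [15.7,41.3,-5],
  [15.7,41.3,-5],
  [15.7,41.3,-5],
  [15.7,41.3,-5],
  [15.7,41.3,-5],
  [15.7,41.3,-5],
  [15.7,41.3,-5],
  [15.7,41.3,-5],
  [15.7,41.3,-5],
  [15.7,41.3,-5],
  [15.7,41.3,-5],
  [15.7,41.3,-5],
  [15.7,41.3,-5],
  [15.7,41.3,-5],
  [15.7,41.3,-5],
  [15.7,41.3,-5],
  [15.7,41.3,-5],
  [15.7,41.3,-5],
  [0,0,0],
], spin=[3.47,3.47,3.47,3.47,3.47,3.47,3.47,3.47,3.47,3.47,3.47,3.47,3.47,3.47,3.47,3.47,3.47,3.47,0], jaw=1, squeeze=4)

```text
time: 2.1
tool_pos: [0.4925, 0.2659, 0.3135]
tool_rot: [3.141, -0.001, 1.505]
contact_force: [-0.5, -0.1, -0.0]
opening: 0.0916
grip_force: 0.0
```

```bash
python3 - <<'E'
from h import *
c=cam('wrist');save(c,'w1.png')
P=cloud(c);q=P[(c['depth']>0)&(P[...,2]>.055)&(P[...,2]<.07)&(P[...,1]>.15)&(P[...,1]<.33)&(abs(P[...,0]-.49)<.06)]
r=cv2.minAreaRect((q[:,:2]*1000).astype(np.float32));print(len(q),r,np.median(q[:,2]))
s=observe();print(s['tool_pos'],np.degrees(s['tool_rot']))
E
```

```text
5594 ((491.1978454589844, 246.97216796875), (62.73122024536133, 62.767059326171875), 86.21800231933594) 0.06186469469333909
[0.49184918 0.26392483 0.31361168] [-1.79940313e+02  2.40777943e-02  8.61340780e+01]
```

View pics/w1.png

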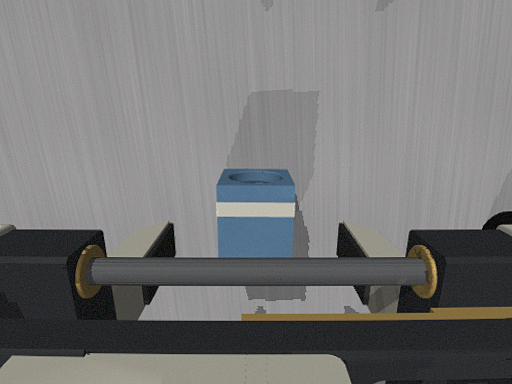

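The wrist view shows the mouth (256,177) at the +y end and the pot centred between the fingers. I descend and grip lightly near the mouth.

Emit:
arm_command([
  [0,0,-30],
  [0,0,-30],
  [0,0,-30],
  [0,0,-24],
  [0,0,-9],
  [0,0,0],
], spin=[0,0,0,0,0,0])

```text
time: 2.75
tool_pos: [0.4915, 0.2611, 0.191]
tool_rot: [-3.139, 0.001, 1.499]
contact_force: [0.3, 0.1, 0.1]
opening: 0.0918
grip_force: 0.0
```

Emit:
arm_command([
  [0,0,0],
  [0,0,0],
  [0,0,0],
  [0,0,0],
  [0,0,0],
  [0,0,0],
  [0,0,0],
  [0,0,0],
], spin=[0,0,0,0,0,0,0,0], jaw=-1, squeeze=4)

```text
time: 3.55
tool_pos: [0.4919, 0.262, 0.1924]
tool_rot: [3.141, -0.0, 1.5]
contact_force: [-0.9, -0.4, 6.1]
opening: 0.062
grip_force: 4.0
```

Emit:
arm_command([
  [-0.2,-2.9,4.7],
  [-0.2,-2.8,4.6],
  [-0.3,-3.6,4.2],
  [-0.2,-3.6,4.1],
  [-0.3,-4.2,3.6],
  [-0.3,-4.2,3.5],
  [0,0,0],
], spin=[0,0,0,0,0,0,0])

```text
time: 4.25
tool_pos: [0.4904, 0.24, 0.217]
tool_rot: [3.141, 0.0, 1.499]
contact_force: [0.5, -0.5, -0.6]
opening: 0.062
grip_force: 4.0
```

```bash
python3 - <<'E'
from h import *
c=cam('scene')
cv2.imwrite('pics/s2.png',cv2.resize(c['img'][60:180,220:380],None,fx=4,fy=4)[:,:,::-1])
E
```

```text
(no output)
```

View pics/s2.png

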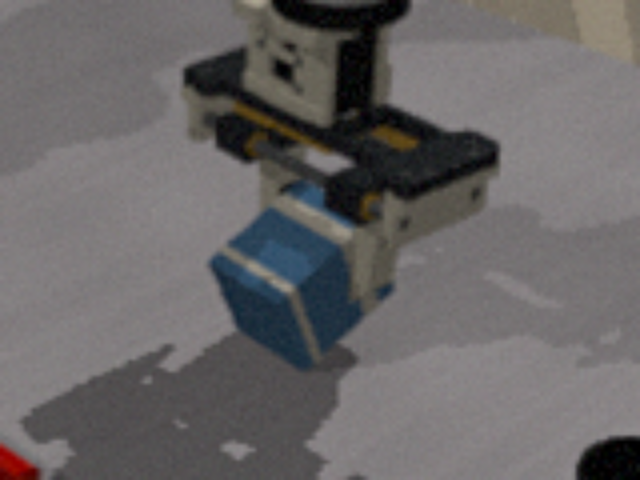

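The pot is rotating with its base edge on the table, about 30° tilted, so I continue the arc.

Emit:
arm_command([
  [-0.3,-4.6,3],
  [-0.3,-4.7,2.7],
  [-0.3,-5.1,2.2],
  [-0.4,-5.1,1.9],
  [-0.4,-5.3,1.4],
  [-0.3,-5.3,1.1],
  [-0.4,-5.5,0.6],
  [-0.4,-5.5,0.2],
  [-0.4,-5.4,-0.3],
  [-0.4,-5.5,-0.6],
  [-0.4,-5.3,-1.1],
  [-0.4,-5.3,-1.5],
  [-0.3,-5,-2],
  [-0.4,-5.1,-2.3],
  [0,0,0],
  [0,0,0],
], spin=[0,0,0,0,0,0,0,0,0,0,0,0,0,0,0,0])

```text
time: 5.9
tool_pos: [0.4852, 0.1678, 0.2217]
tool_rot: [-3.142, 0.0, 1.5]
contact_force: [0.9, 0.3, -2.6]
opening: 0.0614
grip_force: 4.0
```

```bash
python3 - <<'E'
from h import *
c=cam('scene')
cv2.imwrite('pics/s3.png',cv2.resize(c['img'][60:180,220:380],None,fx=4,fy=4)[:,:,::-1])
E
```

```text
(no output)
```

View pics/s3.png

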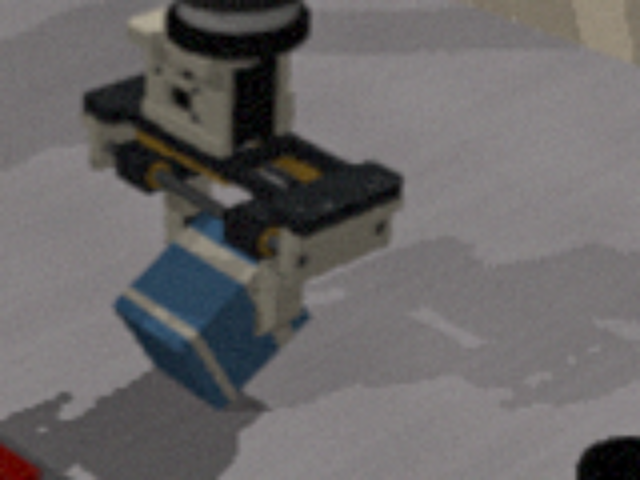

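The pot now hangs from the pads at about 35–40° of tilt, because pad friction is holding it. I loosen to 3 N so it swings further, press lightly on the table and drag, measuring the tilt numerically.

Emit:
arm_command([
  [0,0,0],
  [0,0,0],
  [0,-3,-2],
  [0,-4,-1],
  [0,-4,0],
  [0,-4,0],
  [0,-4,0],
  [0,-4,0],
  [0,0,0],
], spin=[0,0,0,0,0,0,0,0,0], squeeze=3)

```text
time: 6.85
tool_pos: [0.4852, 0.1442, 0.2187]
tool_rot: [-3.141, 0.0, 1.499]
contact_force: [-2.3, -0.0, 1.5]
opening: 0.0621
grip_force: 3.0
```

```bash
cat >> h.py <<'E'
def tilt():
    c=cam('scene');P=cloud(c);hsv=cv2.cvtColor(c['img'],cv2.COLOR_RGB2HSV)
    m=(cv2.inRange(hsv,(95,110,30),(125,255,255))>0)&(c['depth']>0)&(P[...,2]<.13)&(P[...,2]>-.01)
    tp=observe()['tool_pos']
    q=P[m];q=q[(abs(q[:,0]-tp[0])<.022)&(abs(q[:,1]-tp[1])<.1)]
    k=q[q[:,1].argsort()][:15].mean(0)
    for n,t in(('up',q[q[:,2]>k[2]+.006]),('low',q[q[:,2]<k[2]-.006])):
        if len(t)>10:
            vx,vy,x,y=cv2.fitLine(t[:,1:].astype(np.float32),cv2.DIST_HUBER,0,.001,.001).ravel()
            print(n,len(t),'angle',np.degrees(np.arctan2(vy,vx)).round(1))
    print('corner',k.round(4),'zrange',q[:,2].min().round(4),q[:,2].max().round(4),'yrange',q[:,1].min().round(4),q[:,1].max().round(4),tp.round(4))
E
python3 -c "from h import *;tilt()"
```

```text
up 233 angle 43.2
corner [0.4903 0.0923 0.0464] zrange 0.0439 0.0922 yrange 0.0907 0.1427 [0.4852 0.1444 0.2187]
```

Emit:
arm_command([
  [0,-6,0],
  [0,-6,0.5],
  [0,-6,0.5],
  [0,-6,0.5],
  [0,-6,0.5],
  [0,-6,0],
  [0,0,0],
], spin=[0,0,0,0,0,0,0])

```text
time: 7.6
tool_pos: [0.4853, 0.1081, 0.2207]
tool_rot: [3.142, 0.0, 1.499]
contact_force: [-0.1, 0.0, -2.3]
opening: 0.0623
grip_force: 3.0
```

```bash
python3 -c "from h import *;tilt()"
```

```text
up 242 angle 55.3
corner [0.4977 0.0619 0.0389] zrange 0.0352 0.0958 yrange 0.0597 0.1035 [0.4852 0.1084 0.2207]
```

Emit:
arm_command([
  [0,0,-2],
  [0,-4,-1],
  [0,-6,0],
  [0,-6,0],
  [0,-6,0.5],
  [0,-6,0.5],
  [0,0,0],
], spin=[0,0,0,0,0,0,0])

```text
time: 8.35
tool_pos: [0.4853, 0.08, 0.2188]
tool_rot: [3.141, 0.0, 1.499]
contact_force: [0.3, -0.1, -1.8]
opening: 0.062
grip_force: 3.0
```

```bash
python3 -c "from h import *;tilt()"
```

```text
up 229 angle 62.3
corner [0.4987 0.0386 0.0321] zrange 0.0284 0.1223 yrange 0.0356 0.0726 [0.4852 0.0804 0.2187]
```

It is at 62°, past the tipping point, and the table push now helps. I press down a little and release.

Emit:
arm_command([
  [0,0,-2],
  [0,0,-2],
  [0,0,-2],
  [0,0,-1],
  [0,0,0],
  [0,0,0],
], spin=[0,0,0,0,0,0])

```text
time: 9.0
tool_pos: [0.4853, 0.0809, 0.2118]
tool_rot: [3.141, -0.0, 1.5]
contact_force: [-0.1, -0.7, 2.0]
opening: 0.0619
grip_force: 3.0
```

```bash
python3 -c "from h import *;tilt()"
```

```text
up 238 angle 63.3
corner [0.4931 0.0383 0.0287] zrange 0.0259 0.0924 yrange 0.0374 0.1033 [0.4854 0.0809 0.2118]
```

Emit:
arm_command([
  [0,-5,0],
  [0,-5,0],
  [0,-5,0],
  [0,-5,0],
  [0,0,0],
], spin=[0,0,0,0,0])

```text
time: 9.55
tool_pos: [0.4851, 0.0601, 0.2116]
tool_rot: [-3.141, 0.0, 1.499]
contact_force: [0.2, 0.7, -3.4]
opening: 0.0619
grip_force: 3.0
```

```bash
python3 -c "from h import *;tilt()"
```

```text
up 230 angle 68.8
corner [0.495  0.02   0.0257] zrange 0.021 0.0929 yrange 0.0187 0.0832 [0.4851 0.0604 0.2116]
```

Emit:
arm_command([
  [0,0,-2],
  [0,0,-1],
  [0,0,0],
], spin=[0,0,0])

```text
time: 9.9
tool_pos: [0.4852, 0.0609, 0.2089]
tool_rot: [3.141, 0.0, 1.5]
contact_force: [-1.0, -2.5, 2.3]
opening: 0.062
grip_force: 3.0
```

Emit:
arm_command([
  [0,0,0],
  [0,0,0],
  [0,0,0],
  [0,0,0],
  [0,0,0],
  [0,0,30],
  [0,0,40],
  [0,0,40],
  [0,0,40],
  [0,0,0],
], spin=[0,0,0,0,0,0,0,0,0,0], jaw=1)

```text
time: 10.9
tool_pos: [0.4863, 0.0609, 0.364]
tool_rot: [3.131, -0.0, 1.5]
contact_force: [-0.5, -1.2, 0.4]
opening: 0.0918
grip_force: 0.0
```

```bash
python3 - <<'E'
from h import *
c=cam('scene')
cv2.imwrite('pics/s4.png',cv2.resize(c['img'][80:280,80:340],None,fx=3,fy=3)[:,:,::-1])
w=cam('wrist')
for n,c in(('scene',c),('wrist',w)):
    P=cloud(c);q=P[(c['depth']>0)&(P[...,2]>.073)&(P[...,2]<.085)&(abs(P[...,0]-.49)<.08)&(abs(P[...,1]-.06)<.08)]
    if len(q)>10:
        print(n,len(q),np.median(q[:,2]),cv2.minAreaRect((q[:,:2]*1000).astype(np.float32)))
print(observe()['tool_pos'])
E
```

```text
scene 357 0.07715298476127797 ((486.8509521484375, 47.10155487060547), (63.462318420410156, 66.75651550292969), 84.8271255493164)
wrist 2636 0.07776784707957221 ((484.4598693847656, 47.32915496826172), (62.117916107177734, 62.12835693359375), 85.90454864501953)
[0.48507816 0.06090408 0.35931152]
```

View pics/s4.png

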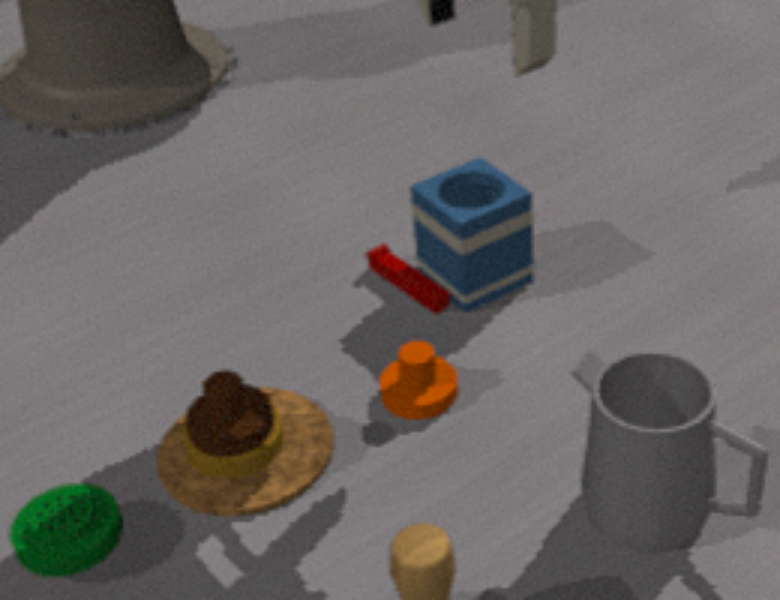

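The pot stands upright, with rim z≈78 and centre (484, 47), and the clip and orange lid are undisturbed. I move above the lids and measure with the wrist camera.

Emit:
arm_command([
  [6.2,-31,0],
  [6.2,-31,0],
  [6.2,-31,0],
  [6.2,-31,0],
  [6.2,-31,0],
  [6.2,-31,0],
  [6.2,-31,0],
  [6.2,-31,0],
  [0,0,0],
  [0,0,0],
], spin=[0,0,0,0,0,0,0,0,0,0])

```text
time: 12.0
tool_pos: [0.5344, -0.1875, 0.3566]
tool_rot: [-3.138, -0.002, 1.498]
contact_force: [0.1, -0.8, -0.0]
opening: 0.0919
grip_force: 0.0
```

```bash
cat >> h.py <<'E'
def circ(c,x,y,bands,R=.045):
    P=cloud(c)
    for lo,hi in bands:
        q=P[(c['depth']>0)&(P[...,2]>lo)&(P[...,2]<hi)&(np.hypot(P[...,0]-x,P[...,1]-y)<R)]
        if len(q)>8: print(lo,len(q),np.median(q[:,2]).round(4),cv2.minEnclosingCircle((q[:,:2]*1000).astype(np.float32)))
E
python3 - <<'E'
from h import *
circ(cam('wrist'),.535,-.187,((.064,.075),(.041,.048),(.029,.035)))
s=observe();print(s['tool_pos'],np.degrees(s['tool_rot']))
E
```

```text
0.064 508 0.0687 ((535.4815063476562, -185.792724609375), 11.667254447937012)
0.041 1505 0.0449 ((535.4085693359375, -186.0540313720703), 25.920188903808594)
0.029 448 0.0319 ((535.3402099609375, -186.0938262939453), 30.041669845581055)
[ 0.53444495 -0.18670542  0.35709721] [-1.79833376e+02 -9.56499503e-02  8.59194052e+01]
```

Emit:
arm_command([
  [1,0.6,-30],
  [0,0,-30],
  [0,0,-30],
  [0,0,-30],
  [0,0,-20],
  [0,0,-10],
  [0,0,-8],
  [0,0,0],
  [0,0,0],
], spin=[0,0,0,0,0,0,0,0,0])

```text
time: 12.95
tool_pos: [0.5361, -0.1864, 0.2015]
tool_rot: [3.14, 0.0, 1.5]
contact_force: [-0.1, -0.6, 0.4]
opening: 0.0918
grip_force: 0.0
```

```bash
python3 - <<'E'
from h import *
L=[]
for i in range(6):
    cam('wrist'); L.append(observe()['tool_pos'])
print(np.mean(L,0),np.std(L,0))
E
```

```text
[ 0.53602447 -0.18661389  0.20161058] [9.34819966e-05 3.08940652e-05 1.80935979e-04]
```

Emit:
arm_command([
  [0,0,-2.5],
  [0,0,0],
], spin=[0,0])

```text
time: 13.45
tool_pos: [0.5357, -0.1865, 0.198]
tool_rot: [-3.141, -0.0, 1.5]
contact_force: [-0.2, 0.4, 0.2]
opening: 0.0919
grip_force: 0.0
```

Emit:
arm_command([
  [0,0,0],
  [0,0,0],
  [0,0,0],
  [0,0,0],
  [0,0,0],
  [0,0,0],
  [0,0,0],
], spin=[0,0,0,0,0,0,0], jaw=-1, squeeze=25)

```text
time: 14.15
tool_pos: [0.5358, -0.1865, 0.1982]
tool_rot: [3.142, 0.0, 1.5]
contact_force: [0.2, 0.8, 0.3]
opening: 0.0591
grip_force: 25.0
```

Emit:
arm_command([
  [0,0,3],
  [0,0,6],
  [0,0,10],
  [0,0,13],
  [0,0,15],
  [0,0,15],
  [0,0,14],
  [0,0,12],
  [0,0,8],
  [0,0,4],
  [0,0,0],
  [0,0,0],
], spin=[0,0,0,0,0,0,0,0,0,0,0,0])

```text
time: 15.35
tool_pos: [0.5356, -0.1864, 0.2978]
tool_rot: [-3.141, -0.0, 1.5]
contact_force: [-0.2, 0.3, -1.4]
opening: 0.0587
grip_force: 25.0
```

```bash
python3 - <<'E'
from h import *
circ(cam('scene'),.536,-.187,((.161,.175),(.141,.150),(.126,.136)))
circ(cam('top'),.4845,.0473,((.074,.083),))
c=cam('top');P=cloud(c);q=P[(c['depth']>0)&(P[...,2]>.073)&(P[...,2]<.085)&(abs(P[...,0]-.49)<.06)&(abs(P[...,1]-.05)<.06)]
print(len(q),cv2.minAreaRect((q[:,:2]*1000).astype(np.float32)))
print(observe()['tool_pos'])
E
```

```text
0.161 20 0.1712 ((503.3382263183594, -183.99359130859375), 10.895198822021484)
0.141 81 0.1441 ((548.7052001953125, -195.4394989013672), 33.133113861083984)
0.126 149 0.1309 ((537.2450561523438, -188.96316528320312), 43.94422912597656)
0.074 486 0.0788 ((483.2207336425781, 47.607940673828125), 42.8541374206543)
501 ((483.3986511230469, 47.145660400390625), (62.27555847167969, 62.678653717041016), 85.91706085205078)
[ 0.53566506 -0.18647014  0.29757369]
```

Emit:
arm_command([
  [-1.8,8,0],
  [-4,18,0],
  [-6.2,28,0],
  [-7,32,0],
  [-7,32,0],
  [-7,32,0],
  [-7,32,0],
  [-6.2,28,0],
  [-4,18,0],
  [-1.2,5.7,0],
  [0,0,0],
  [0,0,0],
  [0,0,0],
], spin=[0,0,0,0,0,0,0,0,0,0,0,0,0])

```text
time: 16.8
tool_pos: [0.4845, 0.0465, 0.2982]
tool_rot: [3.141, 0.0, 1.499]
contact_force: [-0.5, -0.9, -1.9]
opening: 0.0594
grip_force: 25.0
```

```bash
python3 - <<'E'
from h import *
L=[]
for i in range(3):
    c=cam('scene'); s=observe(); L.append(s['tool_pos'])
print(np.mean(L,0),s['contact_force'])
cv2.imwrite('pics/s5.png',cv2.resize(c['img'][50:190,180:340],None,fx=4,fy=4)[:,:,::-1])
E
```

```text
[0.48455876 0.04644812 0.29817691] [-0.24229036 -0.42265651 -2.42424361]
```

View pics/s5.png

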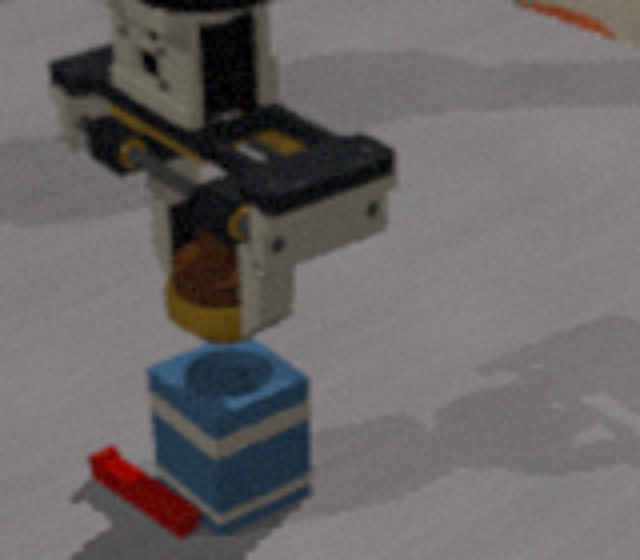

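Both lids are nested in the grip above the mouth at (232,372). I lower them.

Emit:
arm_command([
  [0,0.7,-4],
  [0,0,-7],
  [0,0,-7],
  [0,0,-6],
  [0,0,-5],
  [0,0,-4],
  [0,0,-3],
  [0,0,0],
  [0,0,0],
], spin=[0,0,0,0,0,0,0,0,0])

```text
time: 17.85
tool_pos: [0.4845, 0.0479, 0.2623]
tool_rot: [3.141, 0.0, 1.5]
contact_force: [0.1, 0.5, -0.5]
opening: 0.0593
grip_force: 25.0
```

Emit:
arm_command([
  [0,0,-1],
  [0,0,-1],
  [0,0,-1],
  [0,0,0],
  [0,0,0],
], spin=[0,0,0,0,0])

```text
time: 18.35
tool_pos: [0.4844, 0.0479, 0.2592]
tool_rot: [3.142, 0.0, 1.5]
contact_force: [0.0, 0.4, -1.4]
opening: 0.0594
grip_force: 25.0
```

Emit:
arm_command([
  [0,0,-0.7],
  [0,0,0],
  [0,0,0],
], spin=[0,0,0])

```text
time: 18.65
tool_pos: [0.4844, 0.0479, 0.2585]
tool_rot: [3.141, 0.0, 1.5]
contact_force: [0.7, -0.1, -1.4]
opening: 0.0594
grip_force: 25.0
```

Emit:
arm_command([
  [0,0,-0.7],
  [0,0,0],
  [0,0,0],
], spin=[0,0,0])

```text
time: 18.95
tool_pos: [0.4844, 0.0479, 0.2582]
tool_rot: [3.141, 0.0, 1.5]
contact_force: [-0.8, -0.5, 4.4]
opening: 0.0592
grip_force: 25.0
```

Contact force appears at the expected height, so the lid is seated. I release and rise straight up.

Emit:
arm_command([
  [0,0,0],
  [0,0,0],
  [0,0,0],
  [0,0,0],
  [0,0,0],
  [0,0,0],
], spin=[0,0,0,0,0,0], jaw=1)

```text
time: 19.55
tool_pos: [0.4844, 0.0479, 0.2578]
tool_rot: [3.142, 0.0, 1.5]
contact_force: [-0.7, -0.1, 0.2]
opening: 0.0915
grip_force: 0.0
```

Emit:
arm_command([
  [0,0,10],
  [0,0,25],
  [0,0,30],
  [0,0,30],
  [0,0,20],
  [0,0,0],
  [0,0,0],
], spin=[0,0,0,0,0,0,0])

```text
time: 20.25
tool_pos: [0.4842, 0.0479, 0.3732]
tool_rot: [3.141, 0.0, 1.5]
contact_force: [-0.1, -0.1, 0.8]
opening: 0.092
grip_force: 0.0
```

```bash
python3 - <<'E'
from h import *
b=((.124,.135),(.101,.110),(.089,.096))
for n in('wrist','top','scene'): print(n);circ(cam(n),.4845,.0475,b,.055)
print(observe()['tool_pos'])
E
```

```text
wrist
0.124 708 0.1287 ((484.61651611328125, 48.93191146850586), 11.906831741333008)
0.101 1956 0.1048 ((484.5422058105469, 48.59321594238281), 26.07417869567871)
0.089 572 0.0919 ((484.73919677734375, 48.345848083496094), 29.919095993041992)
top
scene
0.124 70 0.1279 ((486.1159362792969, 47.985389709472656), 12.284651756286621)
0.101 209 0.1045 ((486.371826171875, 48.166751861572266), 26.22681999206543)
0.089 128 0.0919 ((487.2090148925781, 46.716461181640625), 30.535417556762695)
[0.48409548 0.04787122 0.37184389]
```

All heights match a seated, nested stack (92, 105 and 129 mm). Next I grip the knob, with the fingertips just above the cap.

Emit:
arm_command([
  [0.4,0.6,-20],
  [0,0,-25],
  [0,0,-20],
  [0,0,-13],
  [0,0,-7],
  [0,0,0],
  [0,0,0],
  [0,0,0],
], spin=[0,0,0,0,0,0,0,0])

```text
time: 21.2
tool_pos: [0.485, 0.0485, 0.2885]
tool_rot: [3.14, -0.0, 1.5]
contact_force: [-0.1, 0.6, -0.2]
opening: 0.0922
grip_force: 0.0
```

Emit:
arm_command([
  [0,0,-2],
  [0,0,0],
], spin=[0,0])

```text
time: 21.4
tool_pos: [0.4848, 0.0485, 0.286]
tool_rot: [3.141, 0.0, 1.5]
contact_force: [0.9, -0.2, -0.1]
opening: 0.0917
grip_force: 0.0
```

Emit:
arm_command([
  [0,0,0],
  [0,0,0],
  [0,0,0],
  [0,0,0],
  [0,0,0],
  [0,0,0],
  [0,0,0],
  [0,0,0],
  [0,0,0],
  [0,0,0],
], spin=[0,0,0,0,0,0,0,0,0,0], jaw=-1, squeeze=15)

```text
time: 22.4
tool_pos: [0.4848, 0.0485, 0.2858]
tool_rot: [3.142, 0.0, 1.5]
contact_force: [-0.3, 0.4, 0.4]
opening: 0.0243
grip_force: 15.0
```

Emit:
arm_command([
  [0,0,2],
  [0,0,3],
  [0,0,5],
  [0,0,8],
  [0,0,10],
  [0,0,12],
  [0,0,14],
  [0,0,14],
  [0,0,12],
  [0,0,8],
  [0,0,5],
  [0,0,2],
  [0,0,0],
  [0,0,0],
  [0,0,0],
  [0,0,0],
], spin=[0,0,0,0,0,0,0,0,0,0,0,0,0,0,0,0])

```text
time: 24.0
tool_pos: [0.4848, 0.0485, 0.3805]
tool_rot: [-3.141, 0.0, 1.5]
contact_force: [-0.9, 0.5, -0.3]
opening: 0.0237
grip_force: 15.0
```

```bash
python3 - <<'E'
from h import *
c=cam('scene');circ(c,.4855,.048,((.101,.11),(.089,.096),(.196,.203),(.183,.196)),.05)
s=observe();print(s['tool_pos'],s['opening'],s['grip_force'],s['qvel'])
cv2.imwrite('pics/s6.png',cv2.resize(c['img'][20:190,180:340],None,fx=3.5,fy=3.5)[:,:,::-1])
E
```

```text
0.089 230 0.0916 ((487.0272521972656, 49.04774856567383), 31.316020965576172)
0.196 175 0.1989 ((486.3329772949219, 47.5018310546875), 26.49913215637207)
0.183 116 0.1913 ((489.1326904296875, 46.09409713745117), 25.429222106933594)
[0.48480147 0.04846483 0.38054071] 0.02362488236452706 14.999987483024597 [-0.00024357 -0.00044295 -0.00320504 -0.00142314  0.00042129  0.00061373]
```

View pics/s6.png

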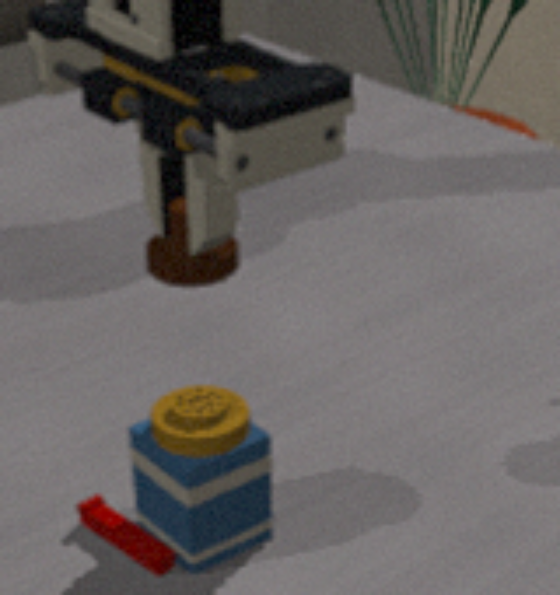

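The outer lid is held level at z≈187 mm, and the inner lid is seated on the upright pot at (201,420). I hand in.

```bash
python3 -c "from cell import *;print(hand_in())"
```

```text
the job is handed in; nothing more can be done
None
```

The job is handed in, with no verdict shown: the pot stands upright with the brass inner lid seated, and the wooden outer lid is held level about 9.5 cm above it; the clip was untouched in the last view, and the cup, pitcher and tamper were never approached.

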